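Turn a row of printed rollers round into the slotted stand

ROBOT

A 7-joint arm with a two-finger parallel gripper is mounted at the origin on the work surface. World frame = base frame: x ahead of the robot, y to its left, z up, the work surface at z = 0. Lengths are in m, angles in rad, forces in N, time in s.
With the tool pointing down it reaches from about 0.425 to 0.875 m from the base axis. Payload 4.7 kg.
Tool frame: the origin (TCP) lies between the finger pads; the fingertips stand 14 mm ahead of it and the grasp point (between the pads) lies 5 mm behind it; z points along the fingers, y is the line along which they close (so a half turn about z gives the same grasp; the last joint's range is limited). The gripper opens to 87 mm and grips with 3 to 60 N. Pads are 19 mm wide; open, the fingers measure 117 mm over their backs; the gripper's body (75 mm by 190 mm) begins 51 mm behind the grasp point.
Start: joints at [0.014, 0.321, -0.07, 1.45, 0.023, 1.371, -0.057], TCP at [0.65, -0, 0.237] pointing down, gripper open.
Joint ranges: [-2.86, 2.86], [-0.3, 2.09], [-1.38, 1.24], [0.06, 2.45], [-1.56, 4.7], [0.09, 2.05], [-2.69, 2.69]. Speed limits (rad/s): [2.57, 2.57, 3.14, 3.14, 3.14, 3.14, 3.14].

INTERFACE

Orientations are given as a rotation vector (axis times angle).
In Python, from bench import ctrl gives the robot as it stands.
- The arm moves only by the tool step_arm, never from a script. Its argument "commands" is a list of rows, each an object with "travel": the shift along the tool's x, y, z in m, a list of three; "turn": the turn, a rotation vector about the tool's x, y, z in degrees, a list of three. A call has 1 to 5 rows; each row is the pose to reach, as a shift and turn from the pose commanded when the call began, along the tool's axes at that moment; what a row does not reach only later rows make up. A row lasts 1/10 s, in which the tool goes at most 50 mm and 8.59 degrees, less where a joint would pass 70% of its speed; a pose out of reach is approached as far as the arm can. A call with a gripper value outside its range is refused whole. "gripper" is the opening, from 0 (shut) to 1 (fully open), set as the call begins (left out, the last holds). The fingers move at their own pace and stop on an object; "force" is the grip in N (left out, the last holds). Time passes only in rows, so rows that repeat a pose let the fingers close. It gives the time, the measured TCP pose, the force, the opening and the grip force at its end, in the units of the state.
- ctrl.get_state(): the state, without advancing time (a new reading comes with each control period).
- ctrl.get_image(name): name is "scene" or "side" or "wrist"; returns the picture (384x512x3 uint8, red, green, blue); there is no depth.
- ctrl.camera_model(name): a dict with "fx", "fy", "cx", "cy" (pixels), "R" (3x3) and "t" (3): a world point X has camera coordinates R X + t; the wrist camera has in their place "T_tool_cam" (4x4, takes a point from camera to tool coordinates, whose origin is the TCP and whose axes are the flange's). Camera axes: x right, y down, z forward; pixel columns grow to the right and rows downward; lengths in m; the calibration is good to about 2 mm. A picture is of the moment at which its call begins: read the wrist's pose just before it. camera_model takes no time and is no camera call.
- ctrl.close_job(): hands the job in; it is judged then, once.
The state is a dict: "time": time; "joint_positions": joint angles; "qd": joint speeds; "joint_torque": joint torques, N m; "position": TCP position; "tool_rot": TCP orientation; "ft_force": force on the tool from outside, world axes, zero at the start; "torque": the same for the moment, N m; "grip_width": opening from 0.0 (shut) to 1.0 (fully open); "grip_force": force on a finger pad.
Only numpy, scipy, OpenCV 4.12 (cv2) and the standard library are available. Lean on these libraries where they do the work, as an engineer would, in place of code of your own. Each camera call takes 0.05 s, during which the arm holds its last target. There are 200 camera calls.

TASK

Move the four printed rollers from their nests on the grey board into the green slotted roller stand, in reverse order: the stand will be turned round when it goes to its printer, so the leftmost roller of the nests (as seen from the robot, looking out over the table) must end up rightmost in the stand, the next one second from the right, and so on. Lower each roller in, never let it drop from above the slots, with one axle per slot pair and both axle ends fully down in opposite slots; then let go of everything.

Things in the scene. Friction and masses are not known exactly. Their poses are not given: they have to be found in the camera images.
- roller_red: the red roller: red plastic drum, diameter 36, 60 long, on a steel axle, diameter 8, 116 long (28 bare at each end), about 110 g, loose. Origin mid-axle on its centre line, own x along the axle (y, z turn as it rolls). Starts across a nest, axle roughly along the robot's x, centre 52 mm above the table; pinch the drum from above
- roller_yellow: the yellow roller: yellow plastic drum, diameter 36, 60 long, on a steel axle, diameter 8, 116 long (28 bare at each end), about 110 g, loose. Origin mid-axle on its centre line, own x along the axle (y, z turn as it rolls). Starts across a nest, axle roughly along the robot's x, centre 52 mm above the table; pinch the drum from above
- roller_blue: the blue roller: blue plastic drum, diameter 36, 60 long, on a steel axle, diameter 8, 116 long (28 bare at each end), about 110 g, loose. Origin mid-axle on its centre line, own x along the axle (y, z turn as it rolls). Starts across a nest, axle roughly along the robot's x, centre 52 mm above the table; pinch the drum from above
- roller_white: the white roller: white plastic drum, diameter 36, 60 long, on a steel axle, diameter 8, 116 long (28 bare at each end), about 110 g, loose. Origin mid-axle on its centre line, own x along the axle (y, z turn as it rolls). Starts across a nest, axle roughly along the robot's x, centre 52 mm above the table; pinch the drum from above
- nest_red: fixed green nest where the red roller starts; four alike side by side, 72 mm apart along their common y (left), shuffled, on a grey board 8 mm thick. Two plates 8 thick at x = +-42 mm, 54 wide, 52 high, with a notch on top for the axle. Origin under its centre, 8 mm above the table, z up; the axle rests 44 mm above the origin
- nest_yellow: fixed green nest where the yellow roller starts; four alike side by side, 72 mm apart along their common y (left), shuffled, on a grey board 8 mm thick. Two plates 8 thick at x = +-42 mm, 54 wide, 52 high, with a notch on top for the axle. Origin under its centre, 8 mm above the table, z up; the axle rests 44 mm above the origin
- nest_blue: fixed green nest where the blue roller starts; four alike side by side, 72 mm apart along their common y (left), shuffled, on a grey board 8 mm thick. Two plates 8 thick at x = +-42 mm, 54 wide, 52 high, with a notch on top for the axle. Origin under its centre, 8 mm above the table, z up; the axle rests 44 mm above the origin
- nest_white: fixed green nest where the white roller starts; four alike side by side, 72 mm apart along their common y (left), shuffled, on a grey board 8 mm thick. Two plates 8 thick at x = +-42 mm, 54 wide, 52 high, with a notch on top for the axle. Origin under its centre, 8 mm above the table, z up; the axle rests 44 mm above the origin
- stand: fixed stand: black base, two green combs 8 mm thick at x = +-42 mm, 268 long, tops at 72 mm. Origin under its centre on the table; x away from robot, y left along the row (yaw within 0.25 rad), z up. Four empty slot pairs at y = -108, -36, 36, 108 mm: 11 wide, mouth flared to 35, floor at 48; a seated axle lies along x, its centre at 52 mm, drum between the combs
Things that resemble listed ones, but are neither listed nor needed, are in the scene too. Of the things shaped like the roller_blue, the blue one is meant. Several things have the shape of the roller_yellow; the one meant has the colours described above.

How it is judged:
At the end, for the whole second after the job is handed in: All four rollers seated in the stand, one per slot pair, in reverse nest order (leftmost to rightmost): axle centre 48 to 55 mm above the table, within 12 mm of the stand's centre line and 0.06 rad along its x axis; released and at rest (z of roller_red in the frame of stand between 0.048 and 0.055 m and x of roller_red in the frame of stand between -0.012 and 0.012 m and y of roller_red in the frame of stand between -0.115 and 0.115 m and angle between the x axis of each of roller_red, roller_yellow, roller_blue, roller_white and the x axis of stand, either way round below 0.06 rad and contact force between each of roller_red, roller_yellow, roller_blue, roller_white and the fingers below 0.05 N and linear speed of each of roller_red, roller_yellow, roller_blue, roller_white below 0.02 m/s and angular speed of each of roller_red, roller_yellow, roller_blue, roller_white below 0.5 rad/s and z of roller_yellow in the frame of stand between 0.048 and 0.055 m and x of roller_yellow in the frame of stand between -0.012 and 0.012 m and y of roller_yellow in the frame of stand between -0.115 and 0.115 m and z of roller_blue in the frame of stand between 0.048 and 0.055 m and x of roller_blue in the frame of stand between -0.012 and 0.012 m and y of roller_blue in the frame of stand between -0.115 and 0.115 m and z of roller_white in the frame of stand between 0.048 and 0.055 m and x of roller_white in the frame of stand between -0.012 and 0.012 m and y of roller_white in the frame of stand between -0.115 and 0.115 m and ((y of nest_yellow in the frame of nest_red above 0 m and y of roller_yellow in the frame of stand below -0.072 m and y of roller_red in the frame of stand above -0.072 m) or (y of nest_yellow in the frame of nest_red above 0 m and y of roller_yellow in the frame of stand below 0 m and y of roller_red in the frame of stand above 0 m) or (y of nest_yellow in the frame of nest_red above 0 m and y of roller_yellow in the frame of stand below 0.072 m and y of roller_red in the frame of stand above 0.072 m) or (y of nest_yellow in the frame of nest_red below 0 m and y of roller_yellow in the frame of stand above -0.072 m and y of roller_red in the frame of stand below -0.072 m) or (y of nest_yellow in the frame of nest_red below 0 m and y of roller_yellow in the frame of stand above 0 m and y of roller_red in the frame of stand below 0 m) or (y of nest_yellow in the frame of nest_red below 0 m and y of roller_yellow in the frame of stand above 0.072 m and y of roller_red in the frame of stand below 0.072 m)) and ((y of nest_blue in the frame of nest_red above 0 m and y of roller_blue in the frame of stand below -0.072 m and y of roller_red in the frame of stand above -0.072 m) or (y of nest_blue in the frame of nest_red above 0 m and y of roller_blue in the frame of stand below 0 m and y of roller_red in the frame of stand above 0 m) or (y of nest_blue in the frame of nest_red above 0 m and y of roller_blue in the frame of stand below 0.072 m and y of roller_red in the frame of stand above 0.072 m) or (y of nest_blue in the frame of nest_red below 0 m and y of roller_blue in the frame of stand above -0.072 m and y of roller_red in the frame of stand below -0.072 m) or (y of nest_blue in the frame of nest_red below 0 m and y of roller_blue in the frame of stand above 0 m and y of roller_red in the frame of stand below 0 m) or (y of nest_blue in the frame of nest_red below 0 m and y of roller_blue in the frame of stand above 0.072 m and y of roller_red in the frame of stand below 0.072 m)) and ((y of nest_blue in the frame of nest_yellow above 0 m and y of roller_blue in the frame of stand below -0.072 m and y of roller_yellow in the frame of stand above -0.072 m) or (y of nest_blue in the frame of nest_yellow above 0 m and y of roller_blue in the frame of stand below 0 m and y of roller_yellow in the frame of stand above 0 m) or (y of nest_blue in the frame of nest_yellow above 0 m and y of roller_blue in the frame of stand below 0.072 m and y of roller_yellow in the frame of stand above 0.072 m) or (y of nest_blue in the frame of nest_yellow below 0 m and y of roller_blue in the frame of stand above -0.072 m and y of roller_yellow in the frame of stand below -0.072 m) or (y of nest_blue in the frame of nest_yellow below 0 m and y of roller_blue in the frame of stand above 0 m and y of roller_yellow in the frame of stand below 0 m) or (y of nest_blue in the frame of nest_yellow below 0 m and y of roller_blue in the frame of stand above 0.072 m and y of roller_yellow in the frame of stand below 0.072 m)) and ((y of nest_white in the frame of nest_red above 0 m and y of roller_white in the frame of stand below -0.072 m and y of roller_red in the frame of stand above -0.072 m) or (y of nest_white in the frame of nest_red above 0 m and y of roller_white in the frame of stand below 0 m and y of roller_red in the frame of stand above 0 m) or (y of nest_white in the frame of nest_red above 0 m and y of roller_white in the frame of stand below 0.072 m and y of roller_red in the frame of stand above 0.072 m) or (y of nest_white in the frame of nest_red below 0 m and y of roller_white in the frame of stand above -0.072 m and y of roller_red in the frame of stand below -0.072 m) or (y of nest_white in the frame of nest_red below 0 m and y of roller_white in the frame of stand above 0 m and y of roller_red in the frame of stand below 0 m) or (y of nest_white in the frame of nest_red below 0 m and y of roller_white in the frame of stand above 0.072 m and y of roller_red in the frame of stand below 0.072 m)) and ((y of nest_white in the frame of nest_yellow above 0 m and y of roller_white in the frame of stand below -0.072 m and y of roller_yellow in the frame of stand above -0.072 m) or (y of nest_white in the frame of nest_yellow above 0 m and y of roller_white in the frame of stand below 0 m and y of roller_yellow in the frame of stand above 0 m) or (y of nest_white in the frame of nest_yellow above 0 m and y of roller_white in the frame of stand below 0.072 m and y of roller_yellow in the frame of stand above 0.072 m) or (y of nest_white in the frame of nest_yellow below 0 m and y of roller_white in the frame of stand above -0.072 m and y of roller_yellow in the frame of stand below -0.072 m) or (y of nest_white in the frame of nest_yellow below 0 m and y of roller_white in the frame of stand above 0 m and y of roller_yellow in the frame of stand below 0 m) or (y of nest_white in the frame of nest_yellow below 0 m and y of roller_white in the frame of stand above 0.072 m and y of roller_yellow in the frame of stand below 0.072 m)) and ((y of nest_white in the frame of nest_blue above 0 m and y of roller_white in the frame of stand below -0.072 m and y of roller_blue in the frame of stand above -0.072 m) or (y of nest_white in the frame of nest_blue above 0 m and y of roller_white in the frame of stand below 0 m and y of roller_blue in the frame of stand above 0 m) or (y of nest_white in the frame of nest_blue above 0 m and y of roller_white in the frame of stand below 0.072 m and y of roller_blue in the frame of stand above 0.072 m) or (y of nest_white in the frame of nest_blue below 0 m and y of roller_white in the frame of stand above -0.072 m and y of roller_blue in the frame of stand below -0.072 m) or (y of nest_white in the frame of nest_blue below 0 m and y of roller_white in the frame of stand above 0 m and y of roller_blue in the frame of stand below 0 m) or (y of nest_white in the frame of nest_blue below 0 m and y of roller_white in the frame of stand above 0.072 m and y of roller_blue in the frame of stand below 0.072 m))); the robot touches nothing.
It fails at once if the red roller is dropped into the stand from a height (faster than 0.8 m/s within 35 mm of its seat height, over the stand) (linear speed of roller_red above 0.8 m/s and z of roller_red in the frame of stand below 0.087 m and x of roller_red in the frame of stand between -0.06 and 0.06 m and y of roller_red in the frame of stand between -0.14 and 0.14 m).
It fails at once if the yellow roller is dropped into the stand from a height (faster than 0.8 m/s within 35 mm of its seat height, over the stand) (linear speed of roller_yellow above 0.8 m/s and z of roller_yellow in the frame of stand below 0.087 m and x of roller_yellow in the frame of stand between -0.06 and 0.06 m and y of roller_yellow in the frame of stand between -0.14 and 0.14 m).
It fails at once if the blue roller is dropped into the stand from a height (faster than 0.8 m/s within 35 mm of its seat height, over the stand) (linear speed of roller_blue above 0.8 m/s and z of roller_blue in the frame of stand below 0.087 m and x of roller_blue in the frame of stand between -0.06 and 0.06 m and y of roller_blue in the frame of stand between -0.14 and 0.14 m).
It fails at once if the white roller is dropped into the stand from a height (faster than 0.8 m/s within 35 mm of its seat height, over the stand) (linear speed of roller_white above 0.8 m/s and z of roller_white in the frame of stand below 0.087 m and x of roller_white in the frame of stand between -0.06 and 0.06 m and y of roller_white in the frame of stand between -0.14 and 0.14 m).
It also fails if it takes over 112 s, if anything falls off the work surface, if the arm or the gripper's body presses on something with over 40 N, if the wrist force passes 120 N, or if a joint passes its speed limit or range.

## Working session

There is one attempt and no reset: what is moved stays moved. The work goes in short steps, Python scripts to look and compute and a tool call to move; the robot and the scene stay as the last step left them, time stands still between calls to the robot, and variables do not carry over. Pictures are saved under pics/ and viewed, at most 14 in all, crops included, and the job is handed in when it is done.

Besides the shell and the picture viewer there is one more tool, called as name([rows], argument=value, ...), one row to a line, values as JSON. step_arm: Moves the arm, as the interface text tells. Its arguments: {"type":"object","properties":{"commands":{"type":"array"},"gripper":{"type":"number"},"force":{"type":"number"}},"required":["commands"]}

```bash
mkdir -p pics; python3 - <<'E'
from bench import ctrl
import cv2,numpy as np
s=ctrl.get_state();print(s['time'],s['position'],s['tool_rot'],s['ft_force'])
for n in("scene","side","wrist"):
    m=ctrl.camera_model(n);print(n,{k:np.round(v,3).tolist() for k,v in m.items()})
    cv2.imwrite(f"pics/{n}0.png",cv2.cvtColor(ctrl.get_image(n),cv2.COLOR_RGB2BGR))
a=cv2.imread("pics/scene0.png");b=cv2.imread("pics/side0.png")
cv2.imwrite("pics/both0.png",cv2.resize(np.hstack([a,b]),(800,300)))
E
```

```text
0.0 [ 6.49454455e-01 -4.37225222e-05  2.35427336e-01] [-2.22045321 -2.22054824  0.00230081] [-0.9293372   0.09369592 -0.88389867]
scene {'fx': 349.364, 'fy': 349.364, 'cx': 256.829, 'cy': 191.709, 'R': [[-0.278, 0.961, -0.009], [0.726, 0.204, -0.657], [-0.629, -0.189, -0.754]], 't': [0.171, -0.29, 1.199]}
side {'fx': 485.013, 'fy': 485.013, 'cx': 254.109, 'cy': 194.628, 'R': [[-0.996, -0.092, -0.013], [-0.054, 0.682, -0.729], [0.075, -0.725, -0.684]], 't': [0.484, 0.086, 1.17]}
wrist {'fx': 284.64, 'fy': 284.64, 'cx': 256.176, 'cy': 192.766, 'T_tool_cam': [[-0.001, -0.964, -0.266, 0.074], [1.0, -0.001, 0.0, -0.0], [-0.001, -0.266, 0.964, -0.148], [0.0, 0.0, 0.0, 1.0]]}
```

View pics/scene0.png

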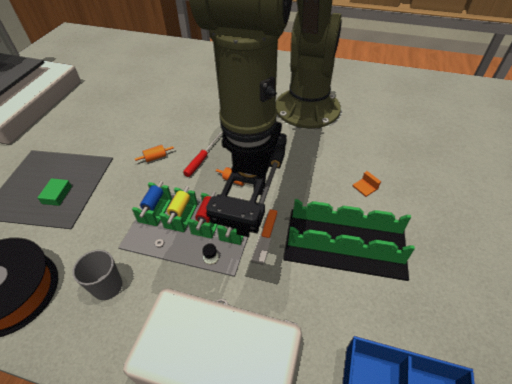

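View pics/side0.png

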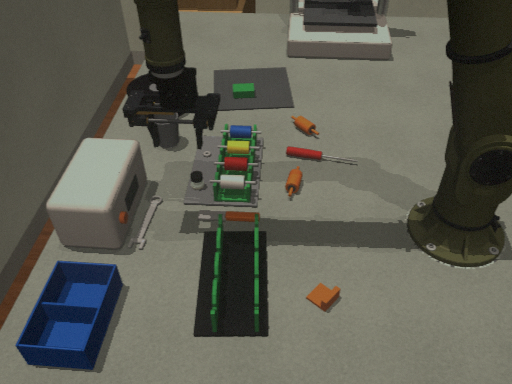

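View pics/wrist0.png

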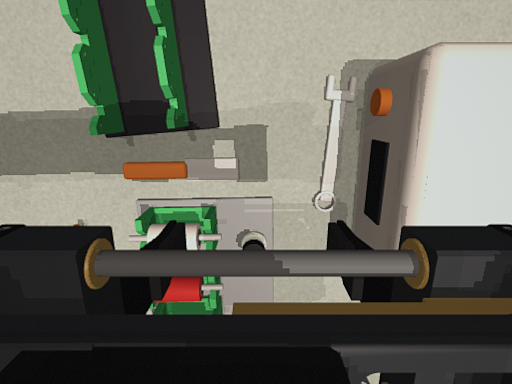

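The side view (image down = +y) shows the nests from left to right: white (232,182), red (236,163), yellow (238,147), blue (241,131). The stand lies at +y, with combs at columns ~217 and ~257, rows 213-328. The stand should therefore hold white at y=-108, red at -36, yellow at 36 and blue at 108.

```bash
cat > h.py <<'E'
from bench import ctrl
import cv2,numpy as np
from scipy.spatial.transform import Rotation as Ro
def pose():
    s=ctrl.get_state();T=np.eye(4);T[:3,:3]=Ro.from_rotvec(s['tool_rot']).as_matrix();T[:3,3]=s['position'];return T
def cast(n,uv,z,T=None):
    m=ctrl.camera_model(n);uv=np.atleast_2d(np.asarray(uv,float))
    d=np.c_[(uv[:,0]-m['cx'])/m['fx'],(uv[:,1]-m['cy'])/m['fy'],np.ones(len(uv))]
    if n=="wrist":
        C=T@np.array(m['T_tool_cam']);o=C[:3,3];d=d@C[:3,:3].T
    else:
        R=np.array(m['R']);o=-R.T@np.array(m['t']);d=d@R
    return o+d*((z-o[2])/d[:,2])[:,None]
def mask(im,c):
    h=cv2.cvtColor(im,cv2.COLOR_BGR2HSV);r={'red':((0,150,90),(6,255,255)),'yellow':((22,120,90),(35,255,255)),'blue':((105,120,60),(130,255,255)),'green':((55,120,30),(80,255,255)),'white':((0,0,150),(179,45,255))}[c]
    m=cv2.inRange(h,*r)
    if c=='red': m|=cv2.inRange(h,(176,150,90),(179,255,255))
    return m
def blobs(m,amin=60):
    n,l,s,c=cv2.connectedComponentsWithStats(m);return [(s[i,4],c[i].round(1),s[i,:4]) for i in range(1,n) if s[i,4]>amin]
E
python3 - <<'E'
from h import *
im=cv2.imread("pics/side0.png")
for c in('red','yellow','blue','white'):
    m=mask(im,c)
    m[:115]=0;m[200:]=0;m[:,:215]=0;m[:,262:]=0
    for b in blobs(m): print(c,b[0],b[1],cast('side',b[1],.055).round(4))
g=mask(im,'green');g[:205]=0
for b in blobs(g,100):
    print('green',b[0],b[2])
    ys,xs=np.where(g)
l,lab=cv2.connectedComponents(g)
for i in range(1,l):
    ys,xs=np.where(lab==i)
    if len(ys)<100: continue
    for f in(0,1):
        y=ys.min()+2 if f==0 else ys.max()-2
        X=xs[ys==y]; print(i,y,X.min(),X.max(),cast('side',(X.mean(),y),.06).round(4))
E
```

```text
red 204 [235.3 161.4] [[ 0.5498 -0.1539  0.055 ]]
yellow 248 [237.7 146.1] [[ 0.5511 -0.2204  0.055 ]]
blue 206 [240.4 130.6] [[ 0.5519 -0.293   0.055 ]]
white 182 [231.9 178.7] [[ 0.5501 -0.0842  0.055 ]]
green 526 [210 215  12 117]
green 445 [254 227   5 105]
1 217 219 220 [[0.5611 0.0578 0.06  ]]
1 329 213 215 [[0.5292 0.3505 0.06  ]]
3 229 255 257 [[0.4729 0.0888 0.06  ]]
3 329 256 257 [[0.4493 0.3438 0.06  ]]
```

step_arm([
  {"travel": [0,-0.03,-0.02],"turn": [0,0,8.5]},
  {"travel": [0,-0.06,-0.04],"turn": [0,0,17]},
  {"travel": [0,-0.09,-0.06],"turn": [0,0,25.5]},
  {"travel": [0,-0.12,-0.08],"turn": [0,0,34]},
  {"travel": [0,-0.15,-0.1],"turn": [0,0,42.5]},
], gripper=0.7)

```text
time: 0.65
position: [0.4986, -0.0, 0.337]
tool_rot: [-2.879, -1.257, 0.001]
ft_force: [0.2, 0.8, 0.9]
grip_width: 0.716
grip_force: 0.0
```

step_arm([
  {"travel": [0,0,0],"turn": [0,0,8.5]},
  {"travel": [0,0,0],"turn": [0,0,17]},
  {"travel": [0,0,0],"turn": [0,0,25.5]},
  {"travel": [0,0,0],"turn": [0,0,34]},
  {"travel": [0,0,0],"turn": [0,0,42.5]},
])

```text
time: 1.15
position: [0.4998, -0.0, 0.3363]
tool_rot: [3.139, 0.128, -0.001]
ft_force: [0.2, -0.6, 0.0]
grip_width: 0.7
grip_force: 0.0
```

step_arm([
  {"travel": [0,0,0],"turn": [0,0,5]},
  {"travel": [0,0,0],"turn": [0,0,5]},
  {"travel": [0,0,0],"turn": [0,0,5]},
])

```text
time: 1.45
position: [0.4999, 0.0, 0.3364]
tool_rot: [3.142, 0.004, -0.0]
ft_force: [0.1, -0.3, 0.2]
grip_width: 0.696
grip_force: 0.0
```

```bash
python3 - <<'E'
from h import *
T=pose();np.save('T1.npy',T);print(T.round(4),ctrl.get_state()['time'])
cv2.imwrite("pics/w1.png",cv2.cvtColor(ctrl.get_image('wrist'),cv2.COLOR_RGB2BGR))
E
```

```text
[[ 1.000e+00  2.200e-03 -2.000e-04  4.999e-01]
 [ 2.200e-03 -1.000e+00 -0.000e+00  0.000e+00]
 [-2.000e-04  0.000e+00 -1.000e+00  3.364e-01]
 [ 0.000e+00  0.000e+00  0.000e+00  1.000e+00]] 1.45
```

View pics/w1.png

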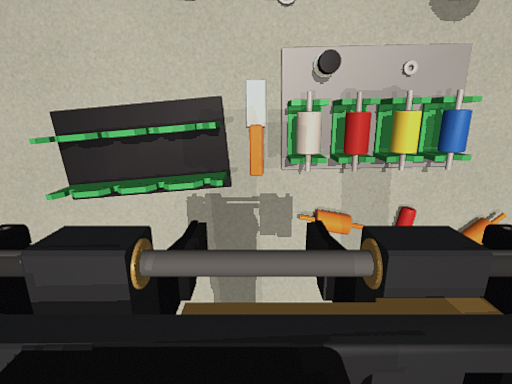

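The wrist view shows the drums, left to right in the picture (picture left = +y): white (309,132), red (357,132), yellow (406,131), blue (455,131). The stand is at upper left, with comb ends at (31,140)-(219,125) and (48,195)-(225,180). This confirms the nest order.

```bash
python3 - <<'E'
from h import *
T=np.load('T1.npy');im=cv2.imread("pics/w1.png")
for c in('white','red','yellow','blue'):
    m=mask(im,c);m[:95]=0;m[165:]=0;m[:,:290]=0;m=cv2.morphologyEx(m,cv2.MORPH_OPEN,np.ones((7,7)))
    k=max(cv2.findContours(m,0,2)[0],key=cv2.contourArea);r=cv2.minAreaRect(k)
    P=cv2.boxPoints(r);e=sorted([(np.linalg.norm(P[i]-P[i-1]),i) for i in range(4)])[:2]
    ends=np.array([(P[i]+P[i-1])/2 for _,i in e]);W=cast('wrist',ends,.056,T);d=W[W[:,0].argmax()]-W[W[:,0].argmin()]
    print(c,np.round(r[1],1),W.mean(0).round(4),'len',np.linalg.norm(d).round(4),'yaw deg',np.degrees(np.arctan2(d[1],d[0])).round(1))
h=cv2.cvtColor(im,cv2.COLOR_BGR2HSV);b=cv2.inRange(h,(0,0,0),(179,120,60))|mask(im,'green');b[:90]=0;b[203:]=0;b[:,240:]=0
k=max(cv2.findContours(b,0,2)[0],key=cv2.contourArea)
g=mask(im,'green');g[203:]=0;g[:,240:]=0;g=cv2.morphologyEx(g,cv2.MORPH_CLOSE,np.ones((3,9)))
for c in cv2.findContours(g,0,2)[0]:
    if cv2.contourArea(c)<100: continue
    c=c[:,0];L=c[c[:,0].argmin()];R=c[c[:,0].argmax()];print(L,R,cast('wrist',[L],.07,T).round(4),cast('wrist',[R],.07,T).round(4),cast('wrist',[R],.01,T).round(4))
print('base',cast('wrist',[(51,113),(222,97),(230,186)],.005,T).round(4))
E
```

```text
white [69. 45.] [ 0.5498 -0.34    0.056 ] len 0.1015 yaw deg 12.3
red [42. 24.] [ 0.5455 -0.147   0.056 ] len 0.061 yaw deg 5.5
yellow [26.1 43.8] [ 0.5479 -0.2193  0.056 ] len 0.0629 yaw deg 1.6
blue [27.5 44.6] [ 0.5498 -0.2893  0.056 ] len 0.0634 yaw deg 1.9
[ 46 195] [226 176] [[0.4544 0.3199 0.07  ]] [[0.4841 0.0465 0.07  ]] [[0.4712 0.053  0.01  ]]
[ 29 139] [220 125] [[0.538  0.3279 0.07  ]] [[0.5579 0.053  0.07  ]] [[0.5557 0.0605 0.01  ]]
base [[0.5741 0.3346 0.005 ]
 [0.5991 0.0565 0.005 ]
 [0.4525 0.0471 0.005 ]]
```

step_arm([
  {"travel": [0.01,0.018,0.04],"turn": [0,0,-1.7]},
  {"travel": [0.02,0.036,0.08],"turn": [0,0,-1.7]},
  {"travel": [0.03,0.054,0.12],"turn": [0,0,-1.7]},
  {"travel": [0.0435,0.0755,0.16],"turn": [0,0,-1.7]},
  {"travel": [0.0435,0.0755,0.2],"turn": [0,0,-1.7]},
], gripper=0.6)

```text
time: 2.0
position: [0.5444, -0.0794, 0.1351]
tool_rot: [3.139, 0.042, 0.002]
ft_force: [0.4, -0.8, -0.5]
grip_width: 0.601
grip_force: 0.0
```

```bash
python3 - <<'E'
from h import *
print(pose()[:3,3])
a=[cv2.cvtColor(ctrl.get_image(n),cv2.COLOR_RGB2BGR) for n in('wrist','side')]
cv2.imwrite("pics/w2.png",cv2.resize(np.hstack([a[0],a[1][80:272,100:356].repeat(2,0).repeat(2,1)]),(800,300)))
E
```

```text
[ 0.54443226 -0.07944374  0.13506654]
```

View pics/w2.png

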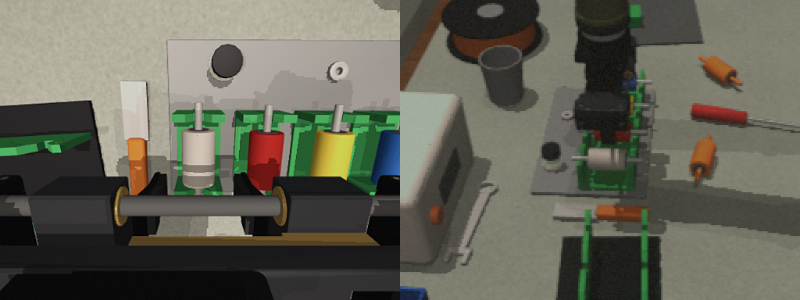

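The wrist view shows the white drum (column ~198 in the half-size picture) midway between the fingers (153 and 242), so I can descend.

step_arm([
  {"travel": [0,0,0.03],"turn": [0,0,0]},
  {"travel": [0,0,0.06],"turn": [0,0,0]},
  {"travel": [0,0,0.085],"turn": [0,0,0]},
  {"travel": [0,0,0.085],"turn": [0,0,0]},
])

```text
time: 2.5
position: [0.5419, -0.0745, 0.0503]
tool_rot: [-3.14, -0.05, 0.007]
ft_force: [0.7, -0.3, 0.4]
grip_width: 0.597
grip_force: 0.0
```

step_arm([
  {"travel": [0,0,0],"turn": [0,0,0]},
  {"travel": [0,0,0],"turn": [0,0,0]},
  {"travel": [0,0,0],"turn": [0,0,0]},
  {"travel": [0,0,0],"turn": [0,0,0]},
  {"travel": [0,0,0],"turn": [0,0,0]},
], gripper=0.2, force=20)

```text
time: 3.0
position: [0.5452, -0.0758, 0.0537]
tool_rot: [3.141, 0.046, 0.006]
ft_force: [-0.3, -0.6, 6.7]
grip_width: 0.41
grip_force: 20.0
```

step_arm([
  {"travel": [0,0,-0.03],"turn": [0,0,0]},
  {"travel": [0,0,-0.07],"turn": [0,0,0]},
  {"travel": [-0.005,-0.035,-0.1],"turn": [0,0,-2.1]},
  {"travel": [-0.013,-0.075,-0.1],"turn": [0,0,-2.1]},
  {"travel": [-0.019,-0.115,-0.1],"turn": [0,0,-2.1]},
])

```text
time: 3.5
position: [0.5214, 0.0399, 0.1533]
tool_rot: [-3.14, -0.102, -0.005]
ft_force: [0.6, 0.9, -1.2]
grip_width: 0.408
grip_force: 20.0
```

step_arm([
  {"travel": [-0.006,-0.025,0],"turn": [0,0,0]},
  {"travel": [-0.009,-0.0432,0],"turn": [0,0,0]},
  {"travel": [-0.009,-0.0432,0],"turn": [0,0,0]},
  {"travel": [-0.009,-0.0432,0],"turn": [0,0,0]},
])

```text
time: 3.9
position: [0.5092, 0.0809, 0.1516]
tool_rot: [3.139, 0.105, 0.0]
ft_force: [1.0, -0.4, -1.2]
grip_width: 0.408
grip_force: 20.0
```

```bash
python3 - <<'E'
from h import *
T=pose();np.save('T3.npy',T);print(T.round(4))
a=[cv2.cvtColor(ctrl.get_image(n),cv2.COLOR_RGB2BGR) for n in('wrist','side')]
cv2.imwrite("pics/w3.png",a[0]);cv2.imwrite("pics/w3b.png",np.vstack([a[0][:250],a[1][100:350]]))
E
```

```text
[[ 9.978e-01  6.680e-02  1.000e-04  5.092e-01]
 [ 6.680e-02 -9.978e-01 -7.000e-04  8.090e-02]
 [ 1.000e-04  7.000e-04 -1.000e+00  1.516e-01]
 [ 0.000e+00  0.000e+00  0.000e+00  1.000e+00]]
```

View pics/w3b.png

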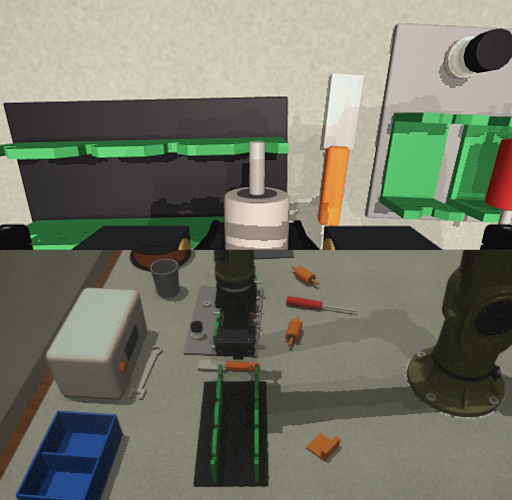

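The far comb is visible with slot dips at about (89,147) and (171,145), so the third lies near (253,146). The white axle at column ~257 hangs right over it. I'll compute exact positions.

```bash
python3 - <<'E'
from h import *
T=np.load('T3.npy');im=cv2.imread("pics/w3.png")
g=mask(im,'green');g[170:]=0;g[:,300:]=0
for x in list(range(8,290,6)):
    y=np.where(g[:,x])[0]
    if len(y): print((x,y.min(),y.max()),end=' ')
g=cv2.resize(cv2.cvtColor(im[125:240,0:300],cv2.COLOR_BGR2RGB)[:,:,::-1],(800,307),interpolation=cv2.INTER_CUBIC);cv2.imwrite('pics/w3c.png',g)
E
```

```text
(8, np.int64(145), np.int64(157)) (14, np.int64(143), np.int64(157)) (20, np.int64(143), np.int64(159)) (26, np.int64(142), np.int64(158)) (32, np.int64(142), np.int64(158)) (38, np.int64(142), np.int64(158)) (44, np.int64(142), np.int64(158)) (50, np.int64(142), np.int64(158)) (56, np.int64(142), np.int64(158)) (62, np.int64(142), np.int64(157)) (68, np.int64(141), np.int64(157)) (74, np.int64(141), np.int64(156)) (80, np.int64(141), np.int64(154)) (86, np.int64(141), np.int64(153)) (92, np.int64(141), np.int64(155)) (98, np.int64(141), np.int64(157)) (104, np.int64(141), np.int64(157)) (110, np.int64(141), np.int64(157)) (116, np.int64(140), np.int64(157)) (122, np.int64(141), np.int64(156)) (128, np.int64(140), np.int64(156)) (134, np.int64(140), np.int64(156)) (140, np.int64(140), np.int64(156)) (146, np.int64(140), np.int64(156)) (152, np.int64(140), np.int64(155)) (158, np.int64(140), np.int64(154)) (164, np.int64(140), np.int64(153)) (170, np.int64(139), np.int64(152)) (176, np.int64(139), np.int64(152)) (182, np.int64(139), np.int64(154)) (188, np.int64(139), np.int64(155)) (194, np.int64(139), np.int64(155)) (200, np.int64(139), np.int64(155)) (206, np.int64(139), np.int64(155)) (212, np.int64(139), np.int64(154)) (218, np.int64(138), np.int64(154)) (224, np.int64(138), np.int64(154)) (230, np.int64(138), np.int64(154)) (236, np.int64(138), np.int64(154)) (242, np.int64(138), np.int64(153)) (248, np.int64(138), np.int64(152)) (254, np.int64(138), np.int64(140)) (260, np.int64(138), np.int64(140)) (266, np.int64(137), np.int64(152)) (272, np.int64(137), np.int64(152)) (278, np.int64(137), np.int64(153)) (284, np.int64(139), np.int64(152))
```

View pics/w3c.png

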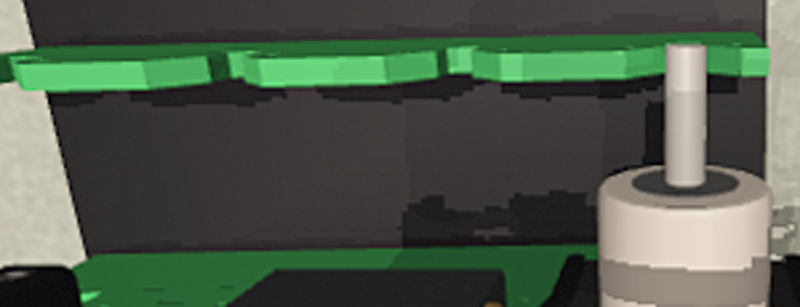

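The crop shows slot gaps at columns ~85.5 and ~172 (rows 148-150), and the axle at column 257. The comb's right end is at column 288.

```bash
python3 - <<'E'
from h import *
T=np.load('T3.npy')
a=np.radians(3.8);C=np.array([.505,.19]);R=np.array([[np.cos(a),-np.sin(a)],[np.sin(a),np.cos(a)]])
for uv,z in(((85.5,148),.058),((171.7,148),.058),((288,152),.072),((56,158),.072),((206,155),.072),((4,157),.06)):
    w=cast('wrist',[uv],z,T)[0];print(uv,w.round(4),'stand frame',(R.T@(w[:2]-C)).round(4))
print('axle in stand',(R.T@(T[:2,3]-C)).round(4), 'axle tip in hand', cast('wrist',[(257,141)],.16,T).round(4))
E
```

```text
(85.5, 148) [0.5451 0.229  0.058 ] stand frame [0.0426 0.0363]
(171.7, 148) [0.5498 0.1565 0.058 ] stand frame [ 0.0425 -0.0364]
(288, 152) [0.5546 0.0599 0.072 ] stand frame [ 0.0409 -0.1331]
(56, 158) [0.5376 0.2452 0.072 ] stand frame [0.0362 0.0529]
(206, 155) [0.5479 0.1252 0.072 ] stand frame [ 0.0385 -0.0675]
(4, 157) [0.5332 0.2972 0.06  ] stand frame [0.0353 0.1051]
axle in stand [-0.003  -0.1091] axle tip in hand [[0.5695 0.0859 0.16  ]]
```

step_arm([
  {"travel": [0,0,0.03],"turn": [0,0,0]},
  {"travel": [0,0,0.05],"turn": [0,0,0]},
  {"travel": [0,0,0.07],"turn": [0,0,0]},
  {"travel": [0,0,0.085],"turn": [0,0,0]},
  {"travel": [0,0,0.098],"turn": [0,0,0]},
])

```text
time: 4.5
position: [0.5095, 0.0801, 0.0528]
tool_rot: [3.14, 0.101, -0.0]
ft_force: [-5.7, -1.6, 29.3]
grip_width: 0.41
grip_force: 20.0
```

step_arm([
  {"travel": [0,0,0],"turn": [0,0,0]},
  {"travel": [0,0,0],"turn": [0,0,0]},
])

```text
time: 4.7
position: [0.5095, 0.0805, 0.0535]
tool_rot: [3.14, 0.102, -0.0]
ft_force: [-0.0, 0.5, -0.6]
grip_width: 0.407
grip_force: 20.0
```

step_arm([
  {"travel": [0,0,0],"turn": [0,0,0]},
  {"travel": [0,0,0],"turn": [0,0,0]},
  {"travel": [0,0,0],"turn": [0,0,0]},
  {"travel": [0,0,-0.02],"turn": [0,0,0]},
  {"travel": [0,0,-0.05],"turn": [0,0,0]},
], gripper=0.6)

```text
time: 5.2
position: [0.5076, 0.0811, 0.1026]
tool_rot: [3.139, 0.104, -0.006]
ft_force: [0.8, 0.2, 0.4]
grip_width: 0.593
grip_force: 0.0
```

step_arm([
  {"travel": [0,0,-0.04],"turn": [0,0,0]},
  {"travel": [0,0.04,-0.045],"turn": [0,0,0]},
  {"travel": [0,0.08,-0.045],"turn": [0,0,0]},
  {"travel": [0,0.12,-0.045],"turn": [0,0,0]},
  {"travel": [0,0.12,-0.045],"turn": [0,0,0]},
])

```text
time: 5.7
position: [0.5173, -0.0455, 0.1491]
tool_rot: [3.137, 0.089, 0.002]
ft_force: [0.9, 1.5, -0.6]
grip_width: 0.602
grip_force: 0.0
```

```bash
python3 - <<'E'
from h import *
T=pose();print(T.round(4))
a=[cv2.cvtColor(ctrl.get_image(n),cv2.COLOR_RGB2BGR) for n in('wrist','side')]
cv2.imwrite("pics/w4.png",np.vstack([a[0][:250],a[1][180:340,180:290].repeat(2,0).repeat(2,1)[:,:0].reshape(320,0,3) if 0 else cv2.resize(a[1][190:340,150:354],(512,376))]))
E
```

```text
[[ 9.984e-01  5.690e-02  1.100e-03  5.173e-01]
 [ 5.690e-02 -9.984e-01 -3.300e-03 -4.550e-02]
 [ 9.000e-04  3.400e-03 -1.000e+00  1.491e-01]
 [ 0.000e+00  0.000e+00  0.000e+00  1.000e+00]]
```

View pics/w4.png

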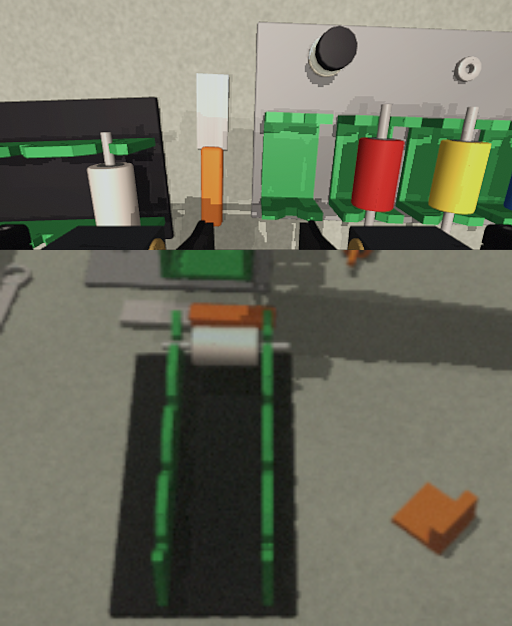

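White is seated: in the side picture its axle lies across both combs at (228,346). Red is next.

step_arm([
  {"travel": [0.007,0.037,0],"turn": [0,0,2.1]},
  {"travel": [0.014,0.074,0],"turn": [0,0,2.1]},
  {"travel": [0.0213,0.1109,0],"turn": [0,0,2.1]},
  {"travel": [0.0213,0.1109,0],"turn": [0,0,2.1]},
  {"travel": [0.0213,0.1109,0.03],"turn": [0,0,2.1]},
])

```text
time: 6.3
position: [0.5496, -0.1476, 0.1221]
tool_rot: [3.14, 0.047, 0.013]
ft_force: [0.8, 0.1, -0.1]
grip_width: 0.601
grip_force: 0.0
```

step_arm([
  {"travel": [0,0,0.025],"turn": [0,0,0]},
  {"travel": [0,0,0.05],"turn": [0,0,0]},
  {"travel": [0,0,0.067],"turn": [0,0,0]},
  {"travel": [0,0,0.067],"turn": [0,0,0]},
])

```text
time: 6.7
position: [0.5439, -0.1446, 0.0488]
tool_rot: [-3.139, -0.051, 0.008]
ft_force: [-1.0, 0.0, 0.5]
grip_width: 0.597
grip_force: 0.0
```

step_arm([
  {"travel": [0,0,0],"turn": [0,0,0]},
  {"travel": [0,0,0],"turn": [0,0,0]},
  {"travel": [0,0,0],"turn": [0,0,0]},
  {"travel": [0,0,0],"turn": [0,0,0]},
  {"travel": [0,0,0],"turn": [0,0,0]},
], gripper=0.2, force=20)

```text
time: 7.2
position: [0.5469, -0.1478, 0.0529]
tool_rot: [3.141, 0.046, 0.004]
ft_force: [-1.1, -0.6, 4.6]
grip_width: 0.407
grip_force: 20.0
```

step_arm([
  {"travel": [0,0,-0.03],"turn": [0,0,0]},
  {"travel": [0,0,-0.07],"turn": [0,0,0]},
  {"travel": [-0.004,-0.035,-0.1],"turn": [0,0,-2.1]},
  {"travel": [-0.008,-0.08,-0.1],"turn": [0,0,-2.1]},
  {"travel": [-0.012,-0.125,-0.1],"turn": [0,0,-2.1]},
])

```text
time: 7.7
position: [0.5303, -0.022, 0.1528]
tool_rot: [-3.14, -0.101, -0.004]
ft_force: [0.3, 0.3, -1.5]
grip_width: 0.406
grip_force: 20.0
```

step_arm([
  {"travel": [-0.003,-0.046,0],"turn": [0,0,0]},
  {"travel": [-0.006,-0.092,0],"turn": [0,0,0]},
  {"travel": [-0.009,-0.138,0],"turn": [0,0,0]},
  {"travel": [-0.0108,-0.168,0],"turn": [0,0,0]},
  {"travel": [-0.0108,-0.1781,0],"turn": [0,0,0]},
])

```text
time: 8.2
position: [0.5059, 0.1585, 0.1513]
tool_rot: [-3.138, -0.114, 0.002]
ft_force: [0.0, -0.5, -1.1]
grip_width: 0.406
grip_force: 20.0
```

step_arm([
  {"travel": [0,0,0],"turn": [0,0,0]},
  {"travel": [0,0,0],"turn": [0,0,0]},
  {"travel": [0,0,0],"turn": [0,0,0]},
])

```text
time: 8.5
position: [0.508, 0.1515, 0.1513]
tool_rot: [3.139, 0.099, -0.0]
ft_force: [0.7, 0.4, -1.7]
grip_width: 0.408
grip_force: 20.0
```

```bash
python3 - <<'E'
from h import *
T=pose();a=np.radians(3.8);C=np.array([.505,.19]);R=np.array([[np.cos(a),-np.sin(a)],[np.sin(a),np.cos(a)]])
print(T[:3,3].round(4),(R.T@(T[:2,3]-C)).round(4),np.degrees(np.arctan2(T[1,0],T[0,0])))
E
```

```text
[0.508  0.1515 0.1513] [ 0.0004 -0.0386] 3.598799170253467
```

step_arm([
  {"travel": [0,0,0.03],"turn": [0,0,0]},
  {"travel": [0,0,0.05],"turn": [0,0,0]},
  {"travel": [0,0,0.07],"turn": [0,0,0]},
  {"travel": [0,0,0.085],"turn": [0,0,0]},
  {"travel": [0,0,0.098],"turn": [0,0,0]},
])

```text
time: 9.0
position: [0.5078, 0.1523, 0.0527]
tool_rot: [3.14, 0.1, -0.0]
ft_force: [-0.0, -0.2, 11.1]
grip_width: 0.407
grip_force: 20.0
```

step_arm([
  {"travel": [0,0,0],"turn": [0,0,0]},
  {"travel": [0,0,0],"turn": [0,0,0]},
])

```text
time: 9.2
position: [0.5078, 0.1529, 0.0535]
tool_rot: [3.139, 0.102, -0.0]
ft_force: [0.3, -1.9, -2.1]
grip_width: 0.402
grip_force: 20.0
```

step_arm([
  {"travel": [0,0,0],"turn": [0,0,0]},
  {"travel": [0,0,0],"turn": [0,0,0]},
  {"travel": [0,0,0],"turn": [0,0,0]},
  {"travel": [0,0,-0.02],"turn": [0,0,0]},
  {"travel": [0,0,-0.05],"turn": [0,0,0]},
], gripper=0.6)

```text
time: 9.7
position: [0.506, 0.1536, 0.1026]
tool_rot: [3.139, 0.104, -0.006]
ft_force: [0.0, 0.6, 0.6]
grip_width: 0.595
grip_force: 0.0
```

step_arm([
  {"travel": [0,0,-0.04],"turn": [0,0,0]},
  {"travel": [0.002,0.04,-0.045],"turn": [0,0,0]},
  {"travel": [0.004,0.085,-0.045],"turn": [0,0,0]},
  {"travel": [0.006,0.13,-0.045],"turn": [0,0,0]},
  {"travel": [0.008,0.18,-0.045],"turn": [0,0,0]},
])

```text
time: 10.2
position: [0.5278, -0.0258, 0.1494]
tool_rot: [-3.139, -0.107, -0.003]
ft_force: [1.1, 0.1, 0.2]
grip_width: 0.601
grip_force: 0.0
```

step_arm([
  {"travel": [0.002,0.047,0],"turn": [0,0,2.1]},
  {"travel": [0.004,0.094,0],"turn": [0,0,2.1]},
  {"travel": [0.006,0.14,0],"turn": [0,0,2.1]},
  {"travel": [0.0075,0.18,0],"turn": [0,0,2.1]},
  {"travel": [0.0075,0.1955,0],"turn": [0,0,2.1]},
])

```text
time: 10.7
position: [0.5472, -0.2252, 0.149]
tool_rot: [3.138, 0.037, 0.001]
ft_force: [-0.2, -0.6, 0.6]
grip_width: 0.597
grip_force: 0.0
```

step_arm([
  {"travel": [0,0,0],"turn": [0,0,0]},
  {"travel": [0,0,0],"turn": [0,0,0]},
  {"travel": [0,0,0.03],"turn": [0,0,0]},
])

```text
time: 11.0
position: [0.5518, -0.2176, 0.1225]
tool_rot: [3.14, 0.052, 0.014]
ft_force: [1.8, 0.5, -0.6]
grip_width: 0.598
grip_force: 0.0
```

step_arm([
  {"travel": [0,0,0.025],"turn": [0,0,0]},
  {"travel": [0,0,0.05],"turn": [0,0,0]},
  {"travel": [0,0,0.067],"turn": [0,0,0]},
  {"travel": [0,0,0.067],"turn": [0,0,0]},
])

```text
time: 11.4
position: [0.5464, -0.2155, 0.0489]
tool_rot: [-3.138, -0.053, 0.008]
ft_force: [-1.0, -0.4, -1.0]
grip_width: 0.598
grip_force: 0.0
```

step_arm([
  {"travel": [0,0,0],"turn": [0,0,0]},
  {"travel": [0,0,0],"turn": [0,0,0]},
  {"travel": [0,0,0],"turn": [0,0,0]},
  {"travel": [0,0,0],"turn": [0,0,0]},
  {"travel": [0,0,0],"turn": [0,0,0]},
], gripper=0.2, force=20)

```text
time: 11.9
position: [0.549, -0.2199, 0.053]
tool_rot: [3.141, 0.046, 0.004]
ft_force: [0.4, -0.4, 5.6]
grip_width: 0.408
grip_force: 20.0
```

step_arm([
  {"travel": [0,0,-0.03],"turn": [0,0,0]},
  {"travel": [0,0,-0.07],"turn": [0,0,0]},
  {"travel": [-0.004,-0.035,-0.1],"turn": [0,0,-2.1]},
  {"travel": [-0.008,-0.08,-0.1],"turn": [0,0,-2.1]},
  {"travel": [-0.012,-0.125,-0.1],"turn": [0,0,-2.1]},
])

```text
time: 12.4
position: [0.5323, -0.0943, 0.1527]
tool_rot: [3.14, 0.101, 0.003]
ft_force: [0.8, 1.4, -2.5]
grip_width: 0.404
grip_force: 20.0
```

step_arm([
  {"travel": [-0.001,-0.044,0],"turn": [0,0,0]},
  {"travel": [-0.002,-0.088,0],"turn": [0,0,0]},
  {"travel": [-0.003,-0.132,0],"turn": [0,0,0]},
  {"travel": [-0.004,-0.176,0],"turn": [0,0,0]},
  {"travel": [-0.005,-0.22,0],"turn": [0,0,0]},
])

```text
time: 12.9
position: [0.5118, 0.1256, 0.1514]
tool_rot: [3.14, 0.104, -0.001]
ft_force: [0.9, 0.6, -1.4]
grip_width: 0.409
grip_force: 20.0
```

step_arm([
  {"travel": [-0.001,-0.045,0],"turn": [0,0,0]},
  {"travel": [-0.002,-0.085,0],"turn": [0,0,0]},
  {"travel": [-0.0032,-0.1021,0],"turn": [0,0,0]},
  {"travel": [-0.0032,-0.1021,0],"turn": [0,0,0]},
  {"travel": [-0.0032,-0.1021,0],"turn": [0,0,0]},
])

```text
time: 13.4
position: [0.5024, 0.2249, 0.1511]
tool_rot: [3.139, 0.104, -0.001]
ft_force: [0.7, -0.3, -1.7]
grip_width: 0.405
grip_force: 20.0
```

step_arm([
  {"travel": [0,0,0],"turn": [0,0,0]},
  {"travel": [0,0,0.02],"turn": [0,0,0]},
  {"travel": [0,0,0.035],"turn": [0,0,0]},
])

```text
time: 13.7
position: [0.5032, 0.2239, 0.1159]
tool_rot: [3.139, 0.1, 0.0]
ft_force: [-0.8, -0.3, -2.1]
grip_width: 0.408
grip_force: 20.0
```

step_arm([
  {"travel": [0,0,0.015],"turn": [0,0,0]},
  {"travel": [0,0,0.03],"turn": [0,0,0]},
  {"travel": [0,0,0.045],"turn": [0,0,0]},
  {"travel": [0,0,0.055],"turn": [0,0,0]},
  {"travel": [0,0,0.063],"turn": [0,0,0]},
])

```text
time: 14.2
position: [0.5025, 0.225, 0.0526]
tool_rot: [3.138, 0.104, -0.002]
ft_force: [-5.3, -4.7, 25.8]
grip_width: 0.413
grip_force: 20.0
```

step_arm([
  {"travel": [0,0,0],"turn": [0,0,0]},
  {"travel": [0,0,0],"turn": [0,0,0]},
])

```text
time: 14.4
position: [0.5026, 0.2251, 0.0531]
tool_rot: [3.139, 0.104, -0.001]
ft_force: [0.2, -2.2, -3.0]
grip_width: 0.408
grip_force: 20.0
```

step_arm([
  {"travel": [0,0,0],"turn": [0,0,0]},
  {"travel": [0,0,0],"turn": [0,0,0]},
  {"travel": [0,0,0],"turn": [0,0,0]},
  {"travel": [0,0,-0.02],"turn": [0,0,0]},
  {"travel": [0,0,-0.05],"turn": [0,0,0]},
], gripper=0.6)

```text
time: 14.9
position: [0.5013, 0.2256, 0.1026]
tool_rot: [3.139, 0.105, -0.005]
ft_force: [0.5, 0.0, 0.6]
grip_width: 0.592
grip_force: 0.0
```

step_arm([
  {"travel": [0,0,-0.04],"turn": [0,0,0]},
  {"travel": [0.001,0.04,-0.045],"turn": [0,0,0]},
  {"travel": [0.002,0.085,-0.045],"turn": [0,0,0]},
  {"travel": [0.003,0.13,-0.045],"turn": [0,0,0]},
  {"travel": [0.004,0.18,-0.045],"turn": [0,0,0]},
])

```text
time: 15.4
position: [0.5189, 0.046, 0.1494]
tool_rot: [-3.139, -0.107, -0.003]
ft_force: [1.0, -0.1, -0.1]
grip_width: 0.6
grip_force: 0.0
```

step_arm([
  {"travel": [0.001,0.044,0],"turn": [0,0,0]},
  {"travel": [0.002,0.088,0],"turn": [0,0,0]},
  {"travel": [0.004,0.132,0],"turn": [0,0,0]},
  {"travel": [0.005,0.176,0],"turn": [0,0,0]},
  {"travel": [0.006,0.22,0],"turn": [0,0,0]},
])

```text
time: 15.9
position: [0.5396, -0.1741, 0.1492]
tool_rot: [3.14, 0.105, 0.003]
ft_force: [0.8, 0.2, 0.6]
grip_width: 0.6
grip_force: 0.0
```

step_arm([
  {"travel": [0.001,0.045,0],"turn": [0,0,2.1]},
  {"travel": [0.002,0.09,0],"turn": [0,0,2.1]},
  {"travel": [0.003,0.1184,0],"turn": [0,0,2.1]},
  {"travel": [0.003,0.1184,0],"turn": [0,0,2.1]},
  {"travel": [0.003,0.1184,0],"turn": [0,0,2.1]},
])

```text
time: 16.4
position: [0.5501, -0.2906, 0.1485]
tool_rot: [-3.141, -0.045, -0.001]
ft_force: [-0.2, 0.6, 0.2]
grip_width: 0.601
grip_force: 0.0
```

step_arm([
  {"travel": [0,0,0],"turn": [0,0,0]},
  {"travel": [0,0,0],"turn": [0,0,0]},
  {"travel": [0,0,0.03],"turn": [0,0,0]},
])

```text
time: 16.7
position: [0.5537, -0.2905, 0.1229]
tool_rot: [3.138, 0.05, 0.014]
ft_force: [0.6, -0.2, 0.6]
grip_width: 0.599
grip_force: 0.0
```

```bash
python3 - <<'E'
from h import *
T=pose();print(T[:3,3].round(4))
a=[cv2.cvtColor(ctrl.get_image(n),cv2.COLOR_RGB2BGR) for n in('wrist','side')]
cv2.imwrite("pics/w5.png",np.vstack([a[0][:250],cv2.resize(a[1][200:340,160:350],(475,350))[:, :].copy() if 0 else cv2.resize(a[1][200:334,150:350],(512,343))]))
E
```

```text
[ 0.5537 -0.2905  0.1229]
```

View pics/w5.png

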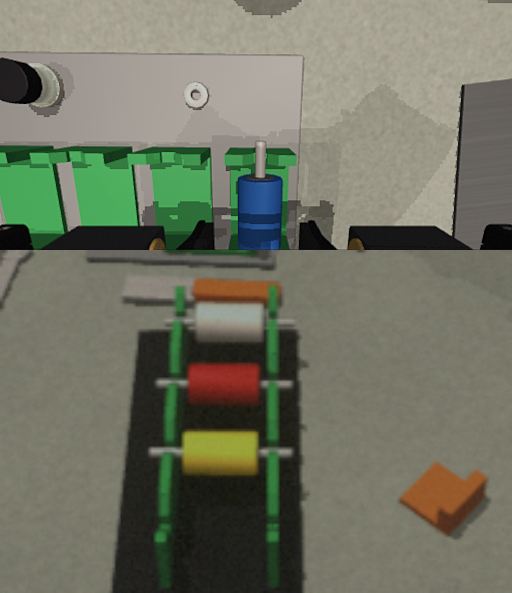

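White, red and yellow are seated at rows 323, 384 and 452. The blue drum (column 260) lies between the fingers (columns 210 and 308), well centred.

step_arm([
  {"travel": [0,0,0.025],"turn": [0,0,0]},
  {"travel": [0,0,0.05],"turn": [0,0,0]},
  {"travel": [0,0,0.067],"turn": [0,0,0]},
  {"travel": [0,0,0.067],"turn": [0,0,0]},
])

```text
time: 17.2
position: [0.5485, -0.2888, 0.0496]
tool_rot: [-3.139, -0.049, 0.007]
ft_force: [-0.3, -0.8, 0.3]
grip_width: 0.601
grip_force: 0.0
```

step_arm([
  {"travel": [0,0,0],"turn": [0,0,0]},
  {"travel": [0,0,0],"turn": [0,0,0]},
  {"travel": [0,0,0],"turn": [0,0,0]},
  {"travel": [0,0,0],"turn": [0,0,0]},
  {"travel": [0,0,0],"turn": [0,0,0]},
], gripper=0.2, force=20)

```text
time: 17.7
position: [0.551, -0.2918, 0.0532]
tool_rot: [3.139, 0.046, 0.004]
ft_force: [-0.2, -1.9, 4.7]
grip_width: 0.409
grip_force: 20.0
```

step_arm([
  {"travel": [0,0,-0.03],"turn": [0,0,0]},
  {"travel": [0,0,-0.07],"turn": [0,0,0]},
  {"travel": [-0.004,-0.035,-0.1],"turn": [0,0,-2.1]},
  {"travel": [-0.008,-0.08,-0.1],"turn": [0,0,-2.1]},
  {"travel": [-0.012,-0.125,-0.1],"turn": [0,0,-2.1]},
])

```text
time: 18.2
position: [0.5342, -0.1647, 0.1526]
tool_rot: [-3.14, -0.102, -0.003]
ft_force: [0.7, 0.7, -2.0]
grip_width: 0.408
grip_force: 20.0
```

step_arm([
  {"travel": [-0.001,-0.045,0],"turn": [0,0,0]},
  {"travel": [-0.001,-0.09,0],"turn": [0,0,0]},
  {"travel": [-0.002,-0.135,0],"turn": [0,0,0]},
  {"travel": [-0.002,-0.18,0],"turn": [0,0,0]},
  {"travel": [-0.003,-0.225,0],"turn": [0,0,0]},
])

```text
time: 18.7
position: [0.5153, 0.0604, 0.1513]
tool_rot: [-3.14, -0.104, 0.001]
ft_force: [0.8, 0.2, -1.0]
grip_width: 0.405
grip_force: 20.0
```

step_arm([
  {"travel": [-0.001,-0.045,0],"turn": [0,0,0]},
  {"travel": [-0.001,-0.09,0],"turn": [0,0,0]},
  {"travel": [-0.002,-0.135,0],"turn": [0,0,0]},
  {"travel": [-0.002,-0.18,0],"turn": [0,0,0]},
  {"travel": [-0.0026,-0.225,0],"turn": [0,0,0]},
])

```text
time: 19.2
position: [0.4977, 0.2843, 0.1512]
tool_rot: [3.14, 0.104, -0.002]
ft_force: [0.5, 0.0, -0.9]
grip_width: 0.409
grip_force: 20.0
```

step_arm([
  {"travel": [0,-0.015,0],"turn": [0,0,0]},
  {"travel": [0,-0.015,0],"turn": [0,0,0]},
  {"travel": [0,-0.015,0],"turn": [0,0,0]},
  {"travel": [0,-0.015,0.02],"turn": [0,0,0]},
  {"travel": [0,-0.015,0.035],"turn": [0,0,0]},
])

```text
time: 19.7
position: [0.4986, 0.2948, 0.1158]
tool_rot: [3.139, 0.098, 0.0]
ft_force: [0.5, 0.2, -1.2]
grip_width: 0.409
grip_force: 20.0
```

step_arm([
  {"travel": [0,0,0.015],"turn": [0,0,0]},
  {"travel": [0,0,0.03],"turn": [0,0,0]},
  {"travel": [0,0,0.045],"turn": [0,0,0]},
  {"travel": [0,0,0.055],"turn": [0,0,0]},
  {"travel": [0,0,0.063],"turn": [0,0,0]},
])

```text
time: 20.2
position: [0.4978, 0.2966, 0.0527]
tool_rot: [3.138, 0.104, -0.002]
ft_force: [-5.3, -7.2, 26.9]
grip_width: 0.412
grip_force: 20.0
```

step_arm([
  {"travel": [0,0,0],"turn": [0,0,0]},
  {"travel": [0,0,0],"turn": [0,0,0]},
])

```text
time: 20.4
position: [0.4978, 0.2969, 0.0531]
tool_rot: [3.139, 0.104, -0.001]
ft_force: [0.4, -2.4, -2.0]
grip_width: 0.407
grip_force: 20.0
```

step_arm([
  {"travel": [0,0,0],"turn": [0,0,0]},
  {"travel": [0,0,0],"turn": [0,0,0]},
  {"travel": [0,0,0],"turn": [0,0,0]},
  {"travel": [0,0,-0.02],"turn": [0,0,0]},
  {"travel": [0,0,-0.05],"turn": [0,0,0]},
], gripper=0.6)

```text
time: 20.9
position: [0.4965, 0.2972, 0.1025]
tool_rot: [3.138, 0.105, -0.005]
ft_force: [-0.5, 0.0, -0.6]
grip_width: 0.597
grip_force: 0.0
```

step_arm([
  {"travel": [0,0,-0.04],"turn": [0,0,0]},
  {"travel": [0,0.04,-0.08],"turn": [0,0,0]},
  {"travel": [0,0.085,-0.12],"turn": [0,0,0]},
  {"travel": [0,0.13,-0.14],"turn": [0,0,0]},
  {"travel": [0,0.18,-0.14],"turn": [0,0,0]},
])

```text
time: 21.4
position: [0.5105, 0.1323, 0.2463]
tool_rot: [-3.137, -0.108, -0.012]
ft_force: [0.9, -0.6, -0.6]
grip_width: 0.599
grip_force: 0.0
```

step_arm([
  {"travel": [0,0.045,0],"turn": [0,0,0]},
  {"travel": [0,0.09,0],"turn": [0,0,0]},
  {"travel": [0,0.13,0],"turn": [0,0,0]},
  {"travel": [0,0.13,0],"turn": [0,0,0]},
  {"travel": [0,0.13,0],"turn": [0,0,0]},
])

```text
time: 21.9
position: [0.5177, 0.0017, 0.2424]
tool_rot: [-3.139, -0.101, -0.002]
ft_force: [-0.7, 1.2, -0.1]
grip_width: 0.601
grip_force: 0.0
```

```bash
python3 - <<'E'
from h import *
a=[cv2.cvtColor(ctrl.get_image(n),cv2.COLOR_RGB2BGR) for n in('scene','side')]
cv2.imwrite("pics/w6.png",np.hstack([cv2.resize(a[0][185:285,270:420],(400,267)),cv2.resize(a[1][200:334,150:350],(400,267))]))
print(ctrl.get_state()['time'])
E
```

```text
22.0
```

View pics/w6.png

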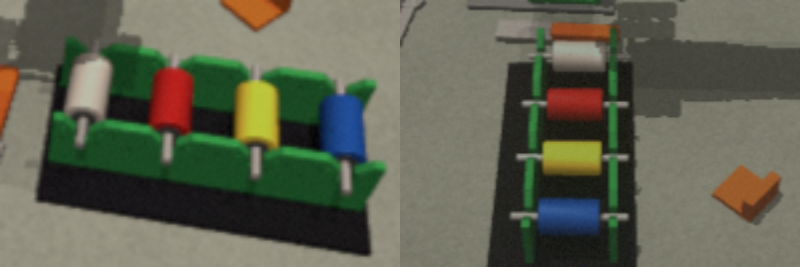

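Both views show all four rollers seated, at side-view rows 55, 104, 158 and 216, in the order white, red, yellow, blue from right to left. The gripper is clear.

```bash
python3 -c "
from bench import ctrl
print(ctrl.close_job())"
```

```text
the job is handed in; nothing more can be done
None
```

The job is handed in: all four rollers are in the stand in reverse order (blue, yellow, red, white from left to right) and released; the last camera views show each axle down in both slots, and about 22 s of the 112 s was used.

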